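# Dock a battery pack in its charging bay under the drop catch

### The job

Put the robot kit's battery pack into the charging bay: slide it in nose first so that its own front edge lifts the hinged catch, and press it against the sprung contact until the catch drops behind it. Push gently (never ram it against the end), touch the bay only with the pack, and let go with the pack held in by the catch. Leave the wheel, the mug and the model car where they are.

Things in the scene. Friction and masses are not known exactly. Their poses are not given: they have to be found in the camera images.
- pack_grip (a point): Middle of the 12 (x) x 32 (y) mm grip rib of the loose white battery pack (0.28-0.56 kg); pinch it along x. Block 100 x 80 x 24 mm (x, y, z), rib 42 mm high on top. This point is 44 mm above the pack's underside, 58 mm behind its nose (front) face, 42 mm before its rear face, on its middle line. +x to the nose (brass strip), z up. The rib stands 66 mm high in all.
- bay: Charging bay fixed on the desk. Origin under the floor plate, on the channel's middle line; +x is the way in, z up. Floor top 4 mm above the desk, x -125 to +118 mm. Walls 26 mm high, 83 mm apart. A carriage with catch and end block sits on it, clamped up to 15 mm either way of its nominal place along x, not measured. Over 20 N between pack and bay does damage.
- bay_mouth (a point): Middle of the bay's open mouth, on the floor's top, at x = -128 mm of the bay; axes as the bay. Flared walls narrow the way from about 95 mm here to 83 mm at 22 mm further in. The nose first meets the catch about 35 mm in (give or take the carriage's 15 mm), but the catch's pivot pin (10 mm thick) can stand 6 mm before the mouth: let the pack down farther out.
- bay_home (a point): Nominal place of pack_grip when latched: x = -8 mm of the bay, 48 mm above the desk; truly up to 15 mm nearer or farther in x. The sprung contact plate (0.35 N/mm, damped) meets the nose 10 mm before the latched place; the catch drops 3.5 mm beyond it (5 N on the spring, plus floor friction, less if you bear the pack's weight); the plate hits its hard stop 5 mm beyond. 
- bay_roof (a point): Middle of the roof's near edge, underside: 32.5 mm above the desk, x = +38 mm of the bay, nominal (moves with the carriage, not measured). The roof, 4 mm thick, runs 36 mm inward over the pack's nose to the end block, which is 46 mm high. A latched pack has 12 mm of its nose beneath it.
- catch (a joint): Angle of the steel gravity catch, rad. A 65 mm arm over y +24 to +38 mm of the bay, sloping down and inward from a pivot 40 mm high at x = -114 mm (nominal), in a bracket out to y +64 mm, 46 mm high. 0 = fully down, tip 12 mm above the desk (before the pack comes, and again behind the latched pack); grows as the tip rises; 0.26 while the tip rides on the pack's top.
- wheel: Loose model wheel lying flat, black tyre, 56 mm across, 22 mm high; bystander. Origin at the centre of its underside.
- mug: White mug, 80 mm across, 90 mm high, handle at its +y; bystander. Origin at the centre of its underside.
- chassis: Small white model car on four black wheels, 96 by 76 mm, 54 mm high; bystander. Origin on the desk below its middle.
There are look-alikes about, which are no part of the job. What is shaped like the part that bears pack_grip but red is not meant.

How it is judged:
On the way:
1. the pack, sliding into the channel, holds the catch up (value of joint catch above 0.18 rad and x of pack_grip in the frame of bay above -0.15 m and y of pack_grip in the frame of bay between -0.006 and 0.006 m and z of pack_grip in the frame of bay below 0.056 m and contact force between pack and bay above 0.1 N), for 0.2 s.
At the end, for the whole second after the job is handed in: The pack lies flat in the channel (within 6 mm sideways, 0.06 rad of level), at its latched depth (rib no more than 31 mm short of the bay's origin), at rest, and the catch is down behind it (below 0.06 rad) (value of joint catch below 0.06 rad and x of pack_grip in the frame of bay above -0.031 m and y of pack_grip in the frame of bay between -0.006 and 0.006 m and z of pack_grip in the frame of bay below 0.053 m and angle between pack_grip's own z axis and vertical below 0.06 rad and linear speed of pack below 0.01 m/s); the robot touches nothing.
It fails at once if the pack is pressed against the bay with more than 20 N (contact force between pack and bay above 20 N).
It fails at once if the robot touches the bay or its catch (contact force between any of the fingers, the arm and bay above 1 N).
It fails at once if the wheel is moved by more than 20 mm (distance of wheel from where it was at the start of the episode above 0.02 m).
It fails at once if the mug is moved by more than 20 mm (distance of mug from where it was at the start of the episode above 0.02 m).
It fails at once if the model car is moved by more than 20 mm (distance of chassis from where it was at the start of the episode above 0.02 m).
It also fails if it takes over 70 s, if anything falls off the work surface, if the arm or the gripper's body presses on something with over 40 N, if the wrist force passes 120 N, or if a joint passes its speed limit or range.

### The arm

A 7-joint arm with a two-finger parallel gripper is mounted at the origin on the work surface. World frame = base frame: x ahead of the robot, y to its left, z up, the work surface at z = 0. Lengths are in m, angles in rad, forces in N, time in s.
With the tool pointing down it reaches from about 0.4 to 0.85 m from the base axis. Payload 10.4 kg.
Tool frame: the origin (TCP) lies between the finger pads; the fingertips stand 11 mm ahead of it and the grasp point (between the pads) lies 8 mm behind it (manip.tip_reach is the distance from the TCP to the fingertips, in m); z points along the fingers, x is the direction in which the jaws open and shut, and the axes are right-handed (so a half turn about z gives the same grasp; the last joint's range is limited). The gripper opens to 87 mm and grips with 3 to 60 N. Pads are 19 mm wide; open, the fingers measure 117 mm over their backs; the gripper's body (75 mm by 190 mm) begins 51 mm behind the grasp point.
Start: joints at [1.301, 0.332, -0.065, 1.46, 0.022, 1.35, -0.088], TCP at [0.153, -0.606, 0.234] pointing down, gripper open.
Joint ranges: [-2.6, 2.6], [-0.5, 2.12], [-1.47, 1.34], [0.16, 2.42], [-1.27, 4.41], [0.06, 2.06], [-2.6, 2.6]. Speed limits (rad/s): [2.22, 2.22, 2.79, 2.79, 3.14, 3.14, 3.14].

### API

Orientations are given as a 3x3 rotation matrix whose columns are the frame's x, y, z axes.
In Python, from plant import manip gives the robot as it stands.
- The arm moves only by the shell command python3 -m jog 'ROWS' [FORCE]. ROWS is JSON, a list of rows, each a list of 3 entries, a list of its own where there are three numbers: the closure, from -1 (fully open) to 1 (shut), so that 0 is half open, then the shift along the tool's x, y, z in cm, then the turn about the tool's z in rad. In form: [[hand, [x, y, z], yaw], ...]. A call has 1 to 12 rows; each row is the pose to reach, as a shift and turn from the pose commanded when the call began, along the tool's axes at that moment; what a row does not reach only later rows make up. A row lasts 1/12 s, in which the tool goes at most 41.7 mm and 7.16 degrees, less where a joint would pass 70% of its speed; a pose out of reach is approached as far as the arm can. A call with a gripper value outside its range is refused whole. The fingers move at their own pace and stop on an object; FORCE is the grip in N (left out, the last holds). Time passes only in rows, so rows that repeat a pose let the fingers close. It gives the time, the measured TCP pose, the force and the opening at its end, in the units of the state.
- manip.observe(): the state, without advancing time (a new reading comes with each control period).
- manip.capture(name): name is "scene" or "top"; returns (picture, depth): 420x560x3 uint8, blue, green, red; 420x560 float32, m along the optical axis (not along the pixel's ray), 0 where there is no reading.
- manip.camera_params(name): a dict with "fx", "fy", "cx", "cy" (pixels), "R" (3x3) and "t" (3): a world point X has camera coordinates R X + t. Camera axes: x right, y down, z forward; pixel columns grow to the right and rows downward; lengths in m; the calibration is good to about 2 mm. A picture is of the moment at which its call begins. camera_params takes no time and is no camera call.
- manip.sign_off(): hands the job in, once; it reports no verdict.
The state is a dict: "clock": time; "joints": joint angles; "qd": joint speeds; "tau": joint torques, N m; "eef_pos": TCP position; "tcp_rot": TCP orientation; "contact_force": force on the tool from outside, world axes, zero at the start; "torque": the same for the moment, N m; "opening": finger opening in m.
Only numpy, scipy, OpenCV 4.12 (cv2) and the standard library are available. Lean on these libraries where they do the work, as an engineer would, in place of code of your own. Each camera call takes 0.05 s, during which the arm holds its last target.

## Working session

There is one attempt and no reset: what is moved stays moved. The work goes in short steps, Python scripts to look and compute and a shell command to move; the robot and the scene stay as the last step left them, time stands still between calls to the robot, and variables do not carry over. Pictures are saved under pics/ and viewed, and the job is handed in when it is done.

```bash
mkdir -p pics; ls
python3 - <<'E'
from plant import manip
import cv2,numpy as np
s=manip.observe(); print({k:np.round(v,3).tolist() for k,v in s.items()}, manip.tip_reach)
for n in("scene","top"):
    p,d=manip.capture(n); cv2.imwrite(f"pics/{n}0.png",p); np.save(f"{n}0.npy",d)
    print(n,manip.camera_params(n))
E
```

```text
pics
{'clock': 0.0, 'joints': [1.301, 0.333, -0.065, 1.461, 0.022, 1.35, -0.089], 'qd': [-0.001, 0.001, -0.001, 0.001, -0.001, -0.002, -0.0], 'tau': [-0.001, -62.327, 0.024, -38.991, -0.061, 0.04, 0.0], 'eef_pos': [0.153, -0.606, 0.233], 'tcp_rot': [[0.244, -0.97, -0.0], [-0.97, -0.244, 0.001], [-0.001, 0.0, -1.0]], 'contact_force': [-0.027, 0.717, 0.731], 'torque': [-0.023, 0.028, 0.011], 'opening': 0.087} 0.011
scene {'fx': 391.4040652199556, 'fy': 391.4040652199556, 'cx': 286.7526048682953, 'cy': 209.9603484291351, 'R': array([[ 0.64756754,  0.76200704,  0.00124386],
       [ 0.62275034, -0.52828254, -0.57714779],
       [-0.43913357,  0.37451679, -0.81663877]]), 't': array([-0.34002334, -0.30978204,  1.4377304 ])}
top {'fx': 424.6750984284374, 'fy': 424.6750984284374, 'cx': 276.06353405602255, 'cy': 206.6653703184635, 'R': array([[-0.01467397, -0.99987993,  0.00497949],
       [-0.99474741,  0.01409374, -0.10138523],
       [ 0.10130287, -0.00644106, -0.99483478]]), 't': array([-0.00474359,  0.53344296,  1.09333638])}
```

View pics/scene0.png

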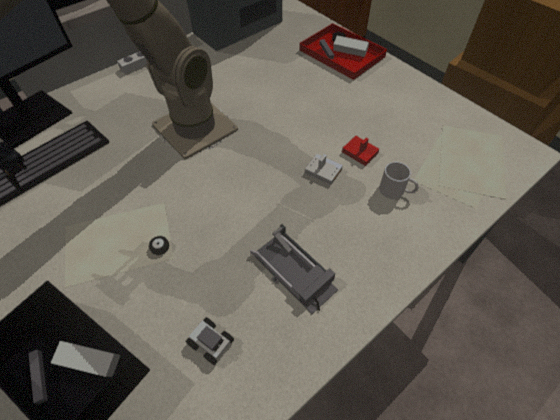

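View pics/top0.png

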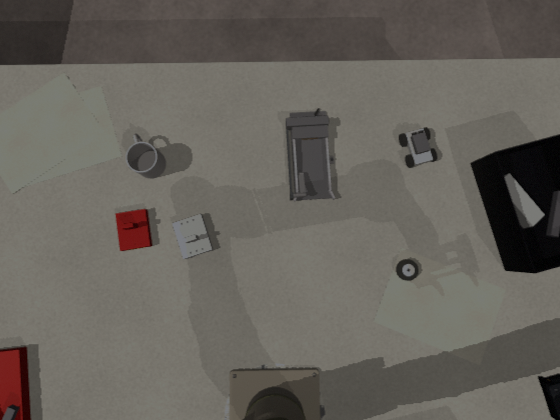

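```bash
cat > h.py <<'E'
import numpy as np,cv2
from plant import manip
def crop(src,x0,y0,w,h,k,out):
    p=cv2.imread(src)[y0:y0+h,x0:x0+w]; cv2.imwrite(out,cv2.resize(p,None,fx=k,fy=k,interpolation=cv2.INTER_CUBIC))
def ray(n,u,v,z):
    c=manip.camera_params(n);R=c["R"];o=-R.T@c["t"]
    d=R.T@np.array([(u-c["cx"])/c["fx"],(v-c["cy"])/c["fy"],1]); return o+d*(z-o[2])/d[2]
def proj(n,X):
    c=manip.camera_params(n);q=np.asarray(X)@c["R"].T+c["t"]
    return q[...,:2]/q[...,2:]*[c["fx"],c["fy"]]+[c["cx"],c["cy"]]
def cloud(n,d):
    c=manip.camera_params(n);v,u=np.mgrid[:d.shape[0],:d.shape[1]]
    q=np.stack([(u-c["cx"])/c["fx"]*d,(v-c["cy"])/c["fy"]*d,d],-1)
    return (q-c["t"])@c["R"]
E
python3 - <<'E'
from h import *
crop("pics/top0.png",275,100,75,110,7.2*0.75,"pics/c1.png")
crop("pics/top0.png",160,200,70,65,9,"pics/c2.png")
crop("pics/scene0.png",240,215,110,100,6,"pics/c3.png")
crop("pics/scene0.png",295,130,90,65,8,"pics/c4.png")
E
```

```text
(no output)
```

View pics/c1.png

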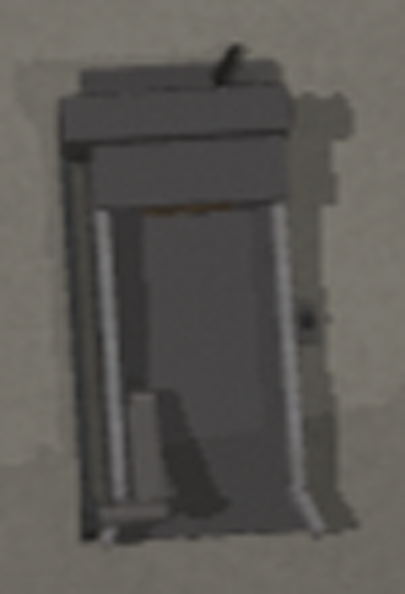

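View pics/c2.png

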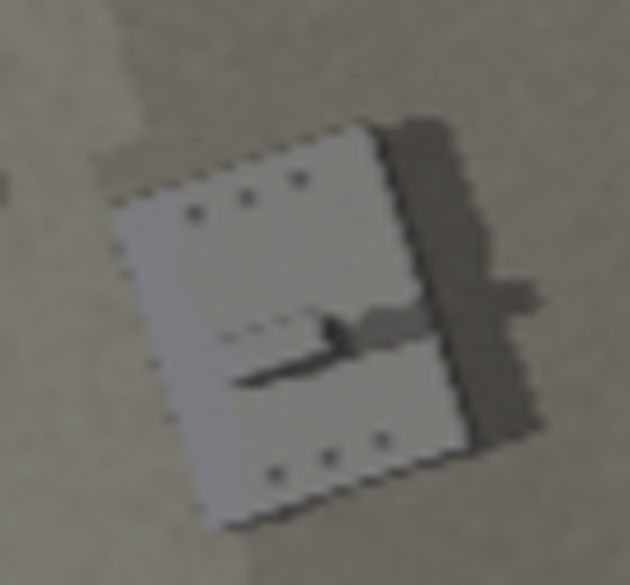

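View pics/c3.png

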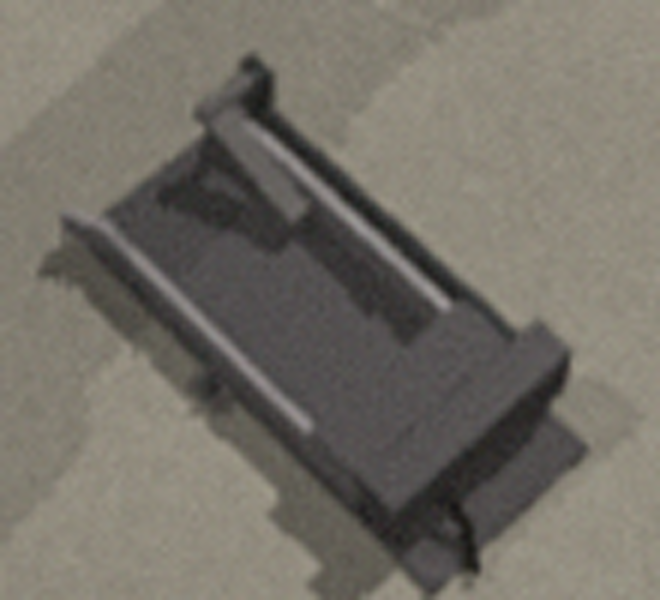

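View pics/c4.png

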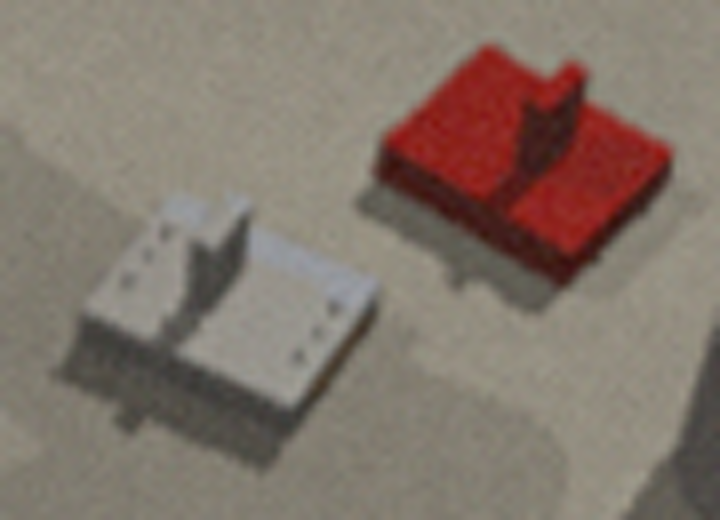

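Run:
```python
from h import *
np.set_printoptions(precision=4,suppress=True)
for n in("top","scene"):
    P=cloud(n,np.load(n+"0.npy")); 
    desk=P[(abs(P[...,0]-.35)<.03)&(abs(P[...,1]-.0)<.05)]; print(n,"desk",desk[:,2].mean(),desk[:,2].std(),len(desk))
    # pack
    uv=(170,205,215,262) if n=="top" else (300,150,345,190)
    Q=P[uv[1]:uv[3],uv[0]:uv[2]].reshape(-1,3)
    h=Q[:,2]; t=Q[(h>.018)&(h<.03)]; r=Q[(h>.055)&(h<.075)]
    print(" top pts",len(t),t[:,2].mean(),"rib",len(r),r.mean(0))
    rc=cv2.minAreaRect((t[:,:2]*1000).astype(np.float32)); print(rc)
    if len(r)>5: print(cv2.minAreaRect((r[:,:2]*1000).astype(np.float32)))
    uv=(280,105,345,205) if n=="top" else (240,215,350,315)
    Q=P[uv[1]:uv[3],uv[0]:uv[2]].reshape(-1,3);h=Q[:,2]
    for a,b in((.002,.007),(.022,.028),(.034,.039),(.041,.05)):
        t=Q[(h>a)&(h<b)]; print(" bay",a,b,len(t), cv2.minAreaRect((t[:,:2]*1000).astype(np.float32)),t.mean(0))
```

```text
top desk 0.0005436541593356186 0.0021596192980073334 861
 top pts 1080 0.02432744460833922 rib 66 [0.4525 0.2062 0.0643]
((460.2205505371094, 209.04257202148438), (99.51751708984375, 81.20348358154297), 17.691442489624023)
((452.4969177246094, 206.82728576660156), (12.281588554382324, 31.761194229125977), 17.665180206298828)
 bay 0.002 0.007 2109 ((679.2720947265625, -113.59683990478516), (176.53396606445312, 276.0867614746094), 89.04979705810547) [ 0.6612 -0.1149  0.0041]
 bay 0.022 0.028 233 ((654.1439819335938, -104.54177856445312), (204.29087829589844, 116.5270004272461), 2.179699659347534) [ 0.6314 -0.1094  0.0253]
 bay 0.034 0.039 369 ((659.8662109375, -105.21620178222656), (202.36106872558594, 111.3067398071289), 4.2525787353515625) [ 0.7229 -0.1053  0.0364]
 bay 0.041 0.05 449 ((664.7234497070312, -103.65765380859375), (216.5938720703125, 114.08663940429688), 2.6520841121673584) [ 0.7292 -0.0942  0.0455]
scene desk -0.001648399012904529 0.0019602296595708888 431
 top pts 503 0.022382313949666725 rib 37 [0.4568 0.2076 0.0613]
((463.93646240234375, 209.34219360351562), (101.36807250976562, 84.3182373046875), 18.606491088867188)
((455.9432373046875, 208.24053955078125), (13.037158966064453, 35.03620910644531), 17.768098831176758)
 bay 0.002 0.007 1665 ((660.5103759765625, -83.11685180664062), (323.52508544921875, 315.1604919433594), 49.710426330566406) [ 0.6775 -0.1023  0.0036]
 bay 0.022 0.028 272 ((666.24365234375, -103.19445037841797), (223.15866088867188, 114.62458038330078), 3.3844215869903564) [ 0.6539 -0.1071  0.0249]
 bay 0.034 0.039 353 ((672.7771606445312, -103.33378601074219), (103.1087646484375, 210.53750610351562), 89.52051544189453) [ 0.7239 -0.104   0.0362]
 bay 0.041 0.05 401 ((667.6614990234375, -101.92588806152344), (218.48019409179688, 113.28004455566406), 1.8085190057754517) [ 0.745  -0.0973  0.0449]
```

```bash
python3 - <<'E'
from h import *
np.set_printoptions(precision=4,suppress=True)
for n in("top","scene"):
    P=cloud(n,np.load(n+"0.npy"))
    uv=(280,105,345,205) if n=="top" else (240,215,350,315)
    Q=P[uv[1]:uv[3],uv[0]:uv[2]].reshape(-1,3);h=Q[:,2]-(.0005 if n=="top" else -.0016)
    t=Q[(h>.023)&(h<.029)&(Q[:,0]>.57)&(Q[:,0]<.69)]
    for lo,hi in((-.075,-.03),(-.175,-.125)):
        w=t[(t[:,1]>lo)&(t[:,1]<hi)]
        f=np.polyfit(w[:,0],w[:,1],1); r=w[:,1]-np.polyval(f,w[:,0]); w=w[abs(r)<.006]; f=np.polyfit(w[:,0],w[:,1],1)
        print(n,len(w),"slope",f[0],"y at .6",np.polyval(f,.6),np.std(w[:,1]-np.polyval(f,w[:,0])))
    # elevation picture in world grid, 2 mm
    g=np.zeros((150,110,3),np.uint8)
    m=(abs(Q[:,1]+.1)<.11)&(Q[:,0]>.5)&(Q[:,0]<.8)
    ij=np.c_[(.8-Q[m,0])/.002,(.01-Q[m,1])/.002].astype(int)
    for (i,j),z in zip(ij,h[m]): 
        if 0<=i<150 and 0<=j<110: g[i,j]=cv2.applyColorMap(np.uint8([[np.clip(z*5000,0,255)]]),cv2.COLORMAP_JET)[0,0]
    cv2.imwrite(f"pics/h_{n}.png",cv2.resize(g,None,fx=4,fy=4,interpolation=0))
E
python3 -c "
import cv2,numpy as np
cv2.imwrite('pics/hh.png',cv2.resize(np.hstack([cv2.imread('pics/h_top.png'),cv2.imread('pics/h_scene.png')]),(800,545)))"
```

```text
top 71 slope 0.05510658693365369 y at .6 -0.0686918338739524 0.0018885555790056163
top 74 slope 0.04471124136691138 y at .6 -0.15620733993928673 0.001637244545393649
scene 77 slope 0.0348863857244777 y at .6 -0.06720616846769911 0.001913160254165673
scene 72 slope 0.04784288089920359 y at .6 -0.1555143924967575 0.002055449066363774
```

View pics/hh.png

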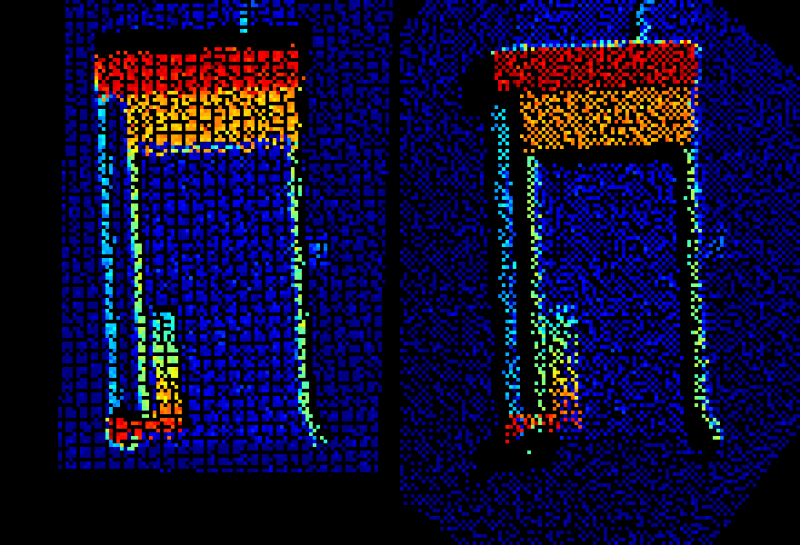

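Run:
```python
from h import *
np.set_printoptions(precision=4,suppress=True)
crop("pics/top0.png",285,180,60,30,13,"pics/d1.png")
crop("pics/top0.png",285,105,60,45,13,"pics/d2.png")
crop("pics/scene0.png",245,218,50,45,13,"pics/d3.png")
print("floor front",ray("top",275+200/5.4,100+535/5.4,.004))
print("roof edge",ray("top",275+190/5.4,100+207/5.4,.0365))
for n in("top","scene"):
    P=cloud(n,np.load(n+"0.npy")).reshape(-1,3); o=.0005 if n=="top" else -.0016
    Q=P-[0,0,o]; a=np.array([np.cos(.047),np.sin(.047)]); b=np.array([-a[1],a[0]])
    s=(Q[:,:2]-[.6,-.112])@a; t=(Q[:,:2]-[.6,-.112])@b; z=Q[:,2]
    m=(abs(t)<.03)&(z>.033)&(z<.040)&(s>.05); print(n,"roof s",np.percentile(s[m],[1,3,50,97,99]))
    m=(abs(t)<.03)&(z>.042)&(z<.052)&(s>.05); print(n,"block s",np.percentile(s[m],[1,3,50,97,99]))
    m=(t>.02)&(t<.07)&(z>.042)&(z<.052)&(s<.0); print(n,"bracket s",np.percentile(s[m],[1,3,50,97,99]),"t",np.percentile(t[m],[2,98]))
    m=(t>.023)&(t<.039)&(z>.009)&(z<.05)&(s<.05)&(s>-.1); print(n,"arm s",np.percentile(s[m],[1,3,50,97,99]),"t",np.percentile(t[m],[2,98]))
    m=(abs(t)<.052)&(z>.02)&(z<.03)&(s<.05)&(s>-.1); print(n,"wall s",np.percentile(s[m],[0,1,3]))
    # floor height profile at front
    for s0 in np.arange(-.1,-.04,.004):
        m=(t<.01)&(t>-.035)&(s>s0)&(s<s0+.004); print("  %.3f %.4f"%(s0+.002,z[m].mean()),end="")
    print()
```

```text
floor front [ 0.5549 -0.11    0.004 ]
roof edge [ 0.7138 -0.1058  0.0365]
top roof s [0.1168 0.1173 0.1332 0.1491 0.1497]
top block s [0.1482 0.1488 0.1597 0.1714 0.1723]
top bracket s [-0.5704 -0.1314 -0.0356 -0.0283 -0.0264] t [0.0237 0.0666]
top arm s [-0.0401 -0.0395 -0.0069  0.0278  0.0288] t [0.0242 0.0383]
top wall s [-0.0478 -0.0459 -0.0422]
  -0.098 0.0004  -0.094 0.0003  -0.090 -0.0005  -0.086 -0.0002  -0.082 0.0002  -0.078 0.0004  -0.074 0.0005  -0.070 -0.0006  -0.066 0.0004  -0.062 0.0005  -0.058 0.0003  -0.054 0.0006  -0.050 -0.0009  -0.046 -0.0001  -0.042 0.0035
scene roof s [0.1206 0.1213 0.136  0.1763 0.1766]
scene block s [0.1526 0.1533 0.1651 0.1761 0.1768]
scene bracket s [-1.2571 -1.2547 -0.5703 -0.0242 -0.0215] t [0.0232 0.069 ]
scene arm s [-0.0343 -0.0332 -0.0003  0.0312  0.0322] t [0.0241 0.0383]
scene wall s [-0.0429 -0.0406 -0.0346]
  -0.098 0.0013  -0.094 0.0003  -0.090 0.0001  -0.086 0.0009  -0.082 0.0001  -0.078 0.0009  -0.074 -0.0001  -0.070 0.0007  -0.066 0.0003  -0.062 0.0002  -0.058 0.0004  -0.054 0.0008  -0.050 0.0004  -0.046 0.0002  -0.042 0.0020
```

View pics/d1.png

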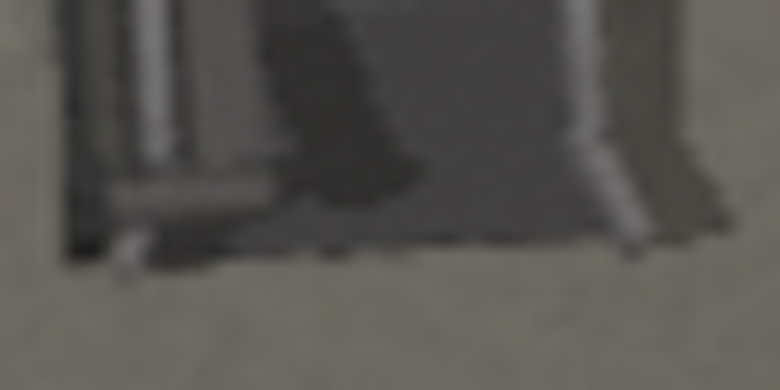

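View pics/d3.png

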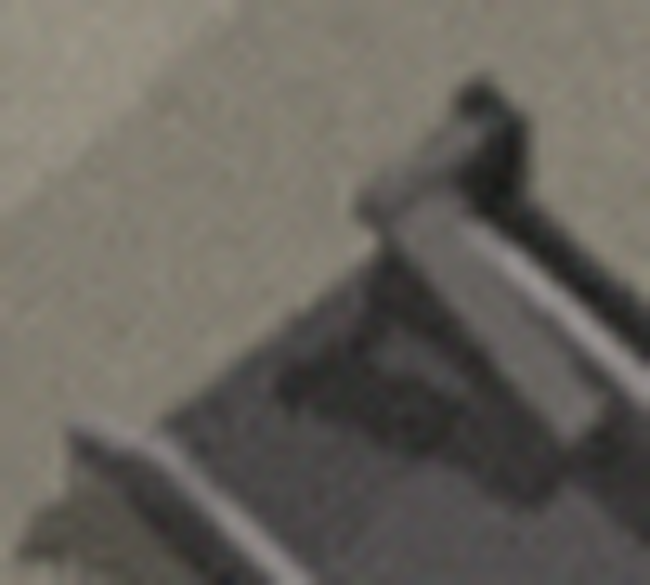

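View pics/d2.png

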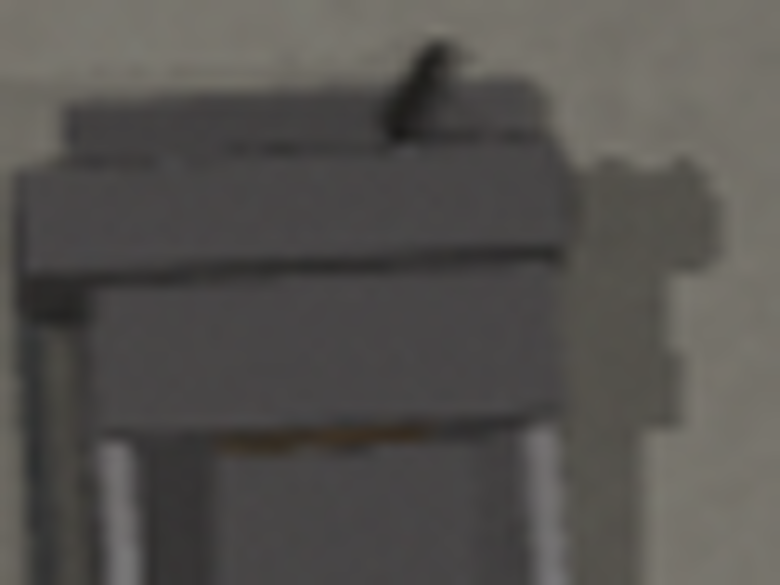

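```bash
cat >> h.py <<'E'
def want(p,yaw):
    s=manip.observe();R=np.array(s["tcp_rot"]);d=R.T@(np.array(p)-s["eef_pos"])*100
    cur=np.arctan2(R[1,0],R[0,0]); dy=(yaw-cur+np.pi)%(2*np.pi)-np.pi
    print("shift cm",np.round(d,2),"yaw",round(-dy,3),"| now",np.round(s["eef_pos"],4),"yaw",round(cur,4),"t",s["clock"],"F",np.round(s["contact_force"],1),"op",round(float(s["opening"]),4))
E
python3 -c "
from h import *
want([.46,-.38,.234],-.69)"
```

```text
shift cm [-14.38 -35.32  -0.1 ] yaw -0.634 | now [ 0.1526 -0.6057  0.2328] yaw -1.324 t 0.1 F [-0.6  0.5  0.1] op 0.0869
```

```bash
python3 -m jog '[[-1,[-14.4,-35.3,0],-0.63],[-1,[-14.4,-35.3,0],-0.63],[-1,[-14.4,-35.3,0],-0.63],[-1,[-14.4,-35.3,0],-0.63],[-1,[-14.4,-35.3,0],-0.63],[-1,[-14.4,-35.3,0],-0.63],[-1,[-14.4,-35.3,0],-0.63],[-1,[-14.4,-35.3,0],-0.63],[-1,[-14.4,-35.3,0],-0.63],[-1,[-14.4,-35.3,0],-0.63],[-1,[-14.4,-35.3,0],-0.63]]' 20
python3 -c "
from h import *
want([.50,0,.234],0)"
```

```text
clock: 1.02
eef_pos: [0.4628, -0.3767, 0.2331]
tcp_rot: [[0.773, -0.635, 0.001], [-0.635, -0.773, 0.002], [-0.001, -0.002, -1.0]]
contact_force: [-0.9, -0.8, -0.7]
opening: 0.0873
shift cm [-2.102e+01 -3.147e+01 -2.000e-02] yaw -0.687 | now [ 0.4628 -0.3767  0.2331] yaw -0.6875 t 1.0167 F [-0.9 -0.8 -0.7] op 0.0873
```

```bash
python3 -m jog '[[-1,[-21,-31.5,0],-0.69],[-1,[-21,-31.5,0],-0.69],[-1,[-21,-31.5,0],-0.69],[-1,[-21,-31.5,0],-0.69],[-1,[-21,-31.5,0],-0.69],[-1,[-21,-31.5,0],-0.69],[-1,[-21,-31.5,0],-0.69],[-1,[-21,-31.5,0],-0.69],[-1,[-21,-31.5,0],-0.69],[-1,[-21,-31.5,0],-0.69],[-1,[-21,-31.5,0],-0.69]]'
python3 -c "
from h import *
want([.4538,.207,.12],.309)"
```

```text
clock: 1.93
eef_pos: [0.4997, -0.0018, 0.2336]
tcp_rot: [[1.0, 0.0, 0.0], [0.0, -1.0, -0.0], [0.0, 0.0, -1.0]]
contact_force: [0.8, 0.1, -0.3]
opening: 0.0871
shift cm [ -4.59 -20.88  11.36] yaw -0.309 | now [ 0.4997 -0.0018  0.2336] yaw 0.0001 t 1.9333 F [ 0.8  0.1 -0.3] op 0.0871
```

```bash
python3 -m jog '[[-1,[-4.6,-20.9,3],-0.309],[-1,[-4.6,-20.9,3],-0.309],[-1,[-4.6,-20.9,3],-0.309],[-1,[-4.6,-20.9,3],-0.309],[-1,[-4.6,-20.9,3],-0.309],[-1,[-4.6,-20.9,11.4],-0.309],[-1,[-4.6,-20.9,11.4],-0.309],[-1,[-4.6,-20.9,11.4],-0.309],[-1,[-4.6,-20.9,11.4],-0.309],[-1,[-4.6,-20.9,11.4],-0.309]]'
python3 -c "
from h import *
want([.4538,.207,.042],.309)
for n in ('scene','top'):
    p,d=manip.capture(n); cv2.imwrite('pics/%s1.png'%n,p)
crop('pics/scene1.png',270,80,130,120,5,'pics/e1.png')
crop('pics/top1.png',140,170,110,110,5,'pics/e2.png')"
```

```text
clock: 2.77
eef_pos: [0.456, 0.2043, 0.1211]
tcp_rot: [[0.954, 0.298, 0.001], [0.298, -0.954, 0.0], [0.001, 0.0, -1.0]]
contact_force: [0.6, 0.6, 0.9]
opening: 0.0868
shift cm [-0.13 -0.33  7.91] yaw -0.006 | now [0.456  0.2043 0.1211] yaw 0.3028 t 2.7667 F [0.6 0.6 0.9] op 0.0868
```

View pics/e1.png

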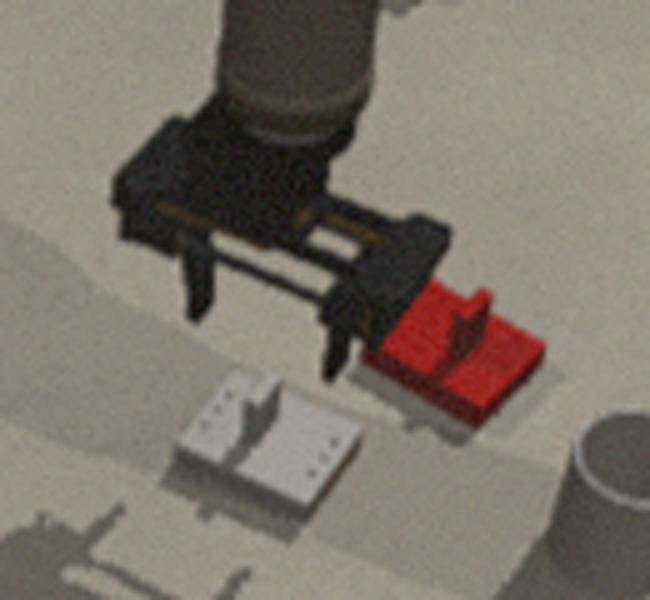

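View pics/e2.png

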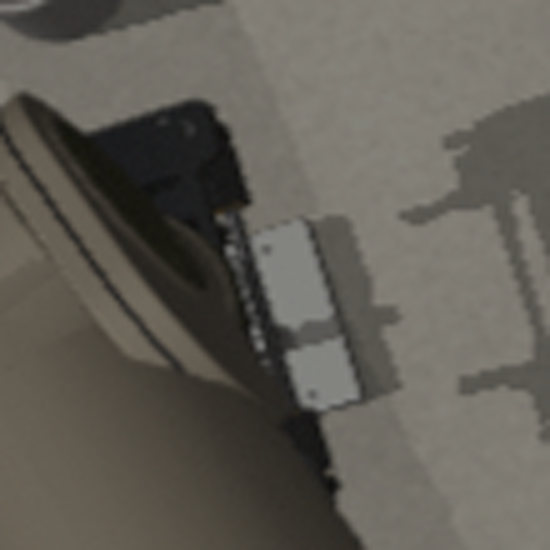

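```bash
python3 -c "
from h import *
want([.4538,.207,.042],.309)"; python3 -m jog '[[-1,[0,-0.05,2.5],0],[-1,[0,-0.05,5],0],[-1,[0,-0.05,7],0],[-1,[0,-0.05,7.9],0],[-1,[0,-0.05,7.9],0],[-1,[0,-0.05,7.9],0],[-1,[0,-0.05,7.9],0]]'
python3 -c "
from h import *
want([.4538,.207,.042],.309)"
```

```text
shift cm [-0.22 -0.29  7.99] yaw -0.006 | now [0.4565 0.2049 0.1219] yaw 0.3029 t 2.8667 F [-0.1 -0.4  0.9] op 0.0869
clock: 3.45
eef_pos: [0.4558, 0.2063, 0.0423]
tcp_rot: [[0.954, 0.3, 0.002], [0.3, -0.954, 0.001], [0.003, 0.0, -1.0]]
contact_force: [-0.5, -0.4, 0.6]
opening: 0.0869
shift cm [-0.17 -0.13  0.03] yaw -0.004 | now [0.4558 0.2063 0.0423] yaw 0.3046 t 3.45 F [-0.5 -0.4  0.6] op 0.0869
```

```bash
python3 -m jog '[[0,[-0.2,-0.1,0],-0.004],[0.8,[-0.2,-0.1,0],-0.004],[1,[-0.2,-0.1,0],-0.004],[1,[-0.2,-0.1,0],-0.004],[1,[-0.2,-0.1,0],-0.004],[1,[-0.2,-0.1,0],-0.004],[1,[-0.2,-0.1,0],-0.004],[1,[-0.2,-0.1,0],-0.004],[1,[-0.2,-0.1,0],-0.004]]' 30
python3 -c "
from h import *
want([.4538,.207,.042],.309)"
```

```text
clock: 4.2
eef_pos: [0.4523, 0.2062, 0.0405]
tcp_rot: [[0.953, 0.304, -0.0], [0.304, -0.953, -0.0], [-0.0, 0.0, -1.0]]
contact_force: [0.4, -0.3, -0.4]
opening: 0.0347
shift cm [ 0.16 -0.03 -0.15] yaw 0.0 | now [0.4523 0.2062 0.0405] yaw 0.309 t 4.2 F [ 0.4 -0.3 -0.4] op 0.0347
```

```bash
python3 -m jog '[[1,[0,0,0],0],[1,[0,0,0],0],[1,[0,0,0],0],[1,[0,0,0],0],[1,[0,0,0],0],[1,[0,0,0],0]]' 30
python3 -c "
from h import *
want([.4538,.207,.15],.309)"
```

```text
clock: 4.7
eef_pos: [0.4527, 0.2063, 0.0406]
tcp_rot: [[0.953, 0.304, 0.001], [0.304, -0.953, 0.0], [0.001, -0.0, -1.0]]
contact_force: [2.0, 1.2, -1.7]
opening: 0.012
shift cm [  0.13  -0.03 -10.94] yaw -0.0 | now [0.4527 0.2063 0.0406] yaw 0.3089 t 4.7 F [ 2.   1.2 -1.7] op 0.012
```

```bash
python3 -m jog '[[1,[0,0,-1],0],[1,[0,0,-3],0],[1,[0,0,-5],0],[1,[0,0,-7],0],[1,[0,0,-9],0],[1,[0,0,-9],0],[1,[0,0,-9],0]]' 30
python3 -c "
from h import *
want([.45,-.1196,.1316],.048)"
```

```text
clock: 5.28
eef_pos: [0.4524, 0.2061, 0.1309]
tcp_rot: [[0.953, 0.304, 0.001], [0.304, -0.953, -0.001], [0.001, 0.001, -1.0]]
contact_force: [-0.2, 0.8, -6.1]
opening: 0.0118
shift cm [-10.13  30.96  -0.05] yaw 0.261 | now [0.4524 0.2061 0.1309] yaw 0.3088 t 5.2833 F [-0.2  0.8 -6.1] op 0.0118
```

```bash
python3 -m jog '[[1,[-0.7,2,0],0],[1,[-1.6,5,0],0.03],[1,[-2.6,8,0],0.06],[1,[-3.6,11,0],0.1],[1,[-4.6,14,0],0.13],[1,[-5.6,17,0],0.16],[1,[-6.5,20,0],0.19],[1,[-7.5,23,0],0.22],[1,[-8.5,26,0],0.24],[1,[-9.4,28.7,0],0.261],[1,[-9.9,30.3,0],0.261],[1,[-10.1,31,0],0.261]]'
python3 -m jog '[[1,[0,0,0],0],[1,[0,0,0],0],[1,[0,0,0],0]]'
python3 - <<'E'
from h import *
want([.45,-.1196,.0456],.048)
for n in ('scene','top'):
    p,d=manip.capture(n); cv2.imwrite('pics/%s2.png'%n,p); np.save(n+"2.npy",d)
want([.45,-.1196,.0456],.048)
E
```

```text
clock: 6.28
eef_pos: [0.4487, -0.1226, 0.1288]
tcp_rot: [[0.999, 0.044, -0.003], [0.044, -0.999, 0.0], [-0.003, -0.0, -1.0]]
contact_force: [0.3, 0.0, -5.5]
opening: 0.0115
clock: 6.53
eef_pos: [0.4503, -0.1181, 0.13]
tcp_rot: [[0.999, 0.05, -0.001], [0.05, -0.999, 0.001], [-0.001, -0.001, -1.0]]
contact_force: [0.6, -0.6, -3.5]
opening: 0.0115
shift cm [-0.03  0.16  8.44] yaw 0.002 | now [ 0.4503 -0.1181  0.13  ] yaw 0.0501 t 6.5333 F [ 0.6 -0.6 -3.5] op 0.0115
shift cm [-0.05  0.12  8.48] yaw 0.002 | now [ 0.4504 -0.1184  0.1304] yaw 0.0502 t 6.6333 F [ 0.3 -0.3 -4.8] op 0.012
```

View pics/scene2.png

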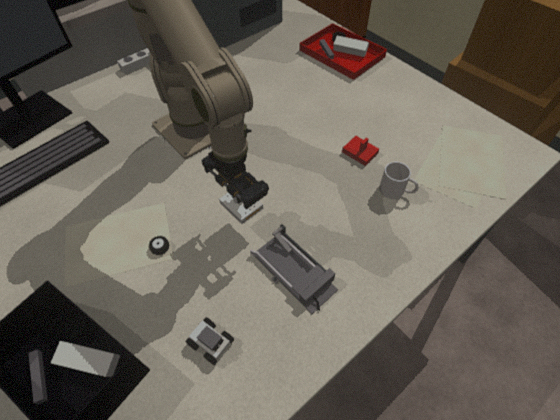

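View pics/top2.png

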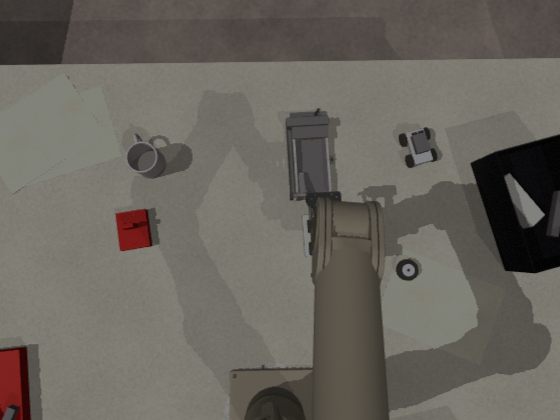

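```bash
python3 -m jog '[[1,[0,0.12,2.5],0],[1,[0,0.12,5],0],[1,[0,0.12,7],0],[1,[0,0.12,8.2],0],[1,[0,0.12,8.4],0],[1,[0,0.12,8.4],0],[1,[0,0.12,8.4],0],[1,[0,0.12,8.4],0],[1,[0,0.12,8.4],0]]'
python3 - <<'E'
from h import *
want([.45,-.1196,.0456],.048)
p,d=manip.capture('scene'); cv2.imwrite('pics/scene3.png',p); crop('pics/scene3.png',180,150,160,160,3.7,'pics/f3.png')
want([.45,-.1196,.0456],.048)
E
```

```text
clock: 7.38
eef_pos: [0.4513, -0.1212, 0.0476]
tcp_rot: [[0.999, 0.048, 0.002], [0.048, -0.999, -0.001], [0.002, 0.001, -1.0]]
contact_force: [-0.5, -0.0, -5.2]
opening: 0.0116
shift cm [-0.12 -0.16  0.2 ] yaw -0.0 | now [ 0.4513 -0.1212  0.0476] yaw 0.0479 t 7.3833 F [-0.5 -0.  -5.2] op 0.0116
shift cm [-0.1  -0.17  0.18] yaw -0.0 | now [ 0.4511 -0.1212  0.0474] yaw 0.0479 t 7.4333 F [ 0.3  0.6 -5.5] op 0.0119
```

View pics/f3.png

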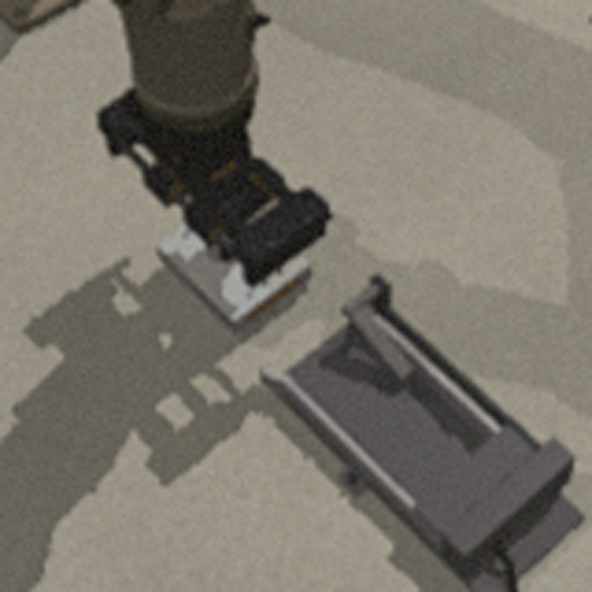

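```bash
python3 -m jog '[[1,[0.3,-0.16,0.12],0],[1,[1,-0.16,0.12],0],[1,[2,-0.16,0.12],0],[1,[3,-0.16,0.12],0],[1,[3.5,-0.16,0.12],0],[1,[4,-0.16,0.12],0],[1,[4,-0.16,0.12],0],[1,[4,-0.16,0.12],0]]'
python3 - <<'E'
from h import *
want([.53,-.1124-.07*.048,.0456],.048)
E
```

```text
clock: 8.1
eef_pos: [0.4904, -0.1173, 0.0451]
tcp_rot: [[0.999, 0.048, -0.0], [0.048, -0.999, 0.0], [-0.0, -0.0, -1.0]]
contact_force: [0.2, -0.7, -5.6]
opening: 0.0121
shift cm [ 3.96  0.04 -0.05] yaw 0.0 | now [ 0.4904 -0.1173  0.0451] yaw 0.0483 t 8.1 F [ 0.2 -0.7 -5.6] op 0.0121
```

```bash
python3 -m jog '[[1,[0,0,-0.1],0],[1,[0.4,0,-0.1],0],[1,[0.8,0,-0.1],0],[1,[1.2,0,-0.1],0],[1,[1.6,0,-0.1],0],[1,[2,0,-0.1],0],[1,[2.4,0,-0.1],0],[1,[2.8,0,-0.1],0],[1,[3,0,-0.1],0],[1,[3,0,-0.1],0],[1,[3,0,-0.1],0]]'
python3 - <<'E'
from h import *
want([.53,-.1124-.07*.048,.0466],.048)
p,d=manip.capture('scene'); cv2.imwrite('pics/scene4.png',p); crop('pics/scene4.png',200,170,150,150,4,'pics/f4.png')
want([.53,-.1124-.07*.048,.0466],.048)
E
```

```text
clock: 9.02
eef_pos: [0.5205, -0.116, 0.0463]
tcp_rot: [[0.999, 0.048, 0.0], [0.048, -0.999, -0.0], [0.0, 0.0, -1.0]]
contact_force: [1.1, -0.4, -4.3]
opening: 0.012
shift cm [ 0.95  0.02 -0.03] yaw 0.0 | now [ 0.5205 -0.116   0.0463] yaw 0.048 t 9.0167 F [ 1.1 -0.4 -4.3] op 0.012
shift cm [ 0.96  0.01 -0.02] yaw -0.0 | now [ 0.5204 -0.1161  0.0464] yaw 0.0479 t 9.0667 F [ 1.3 -0.6 -4.1] op 0.0117
```

View pics/f4.png

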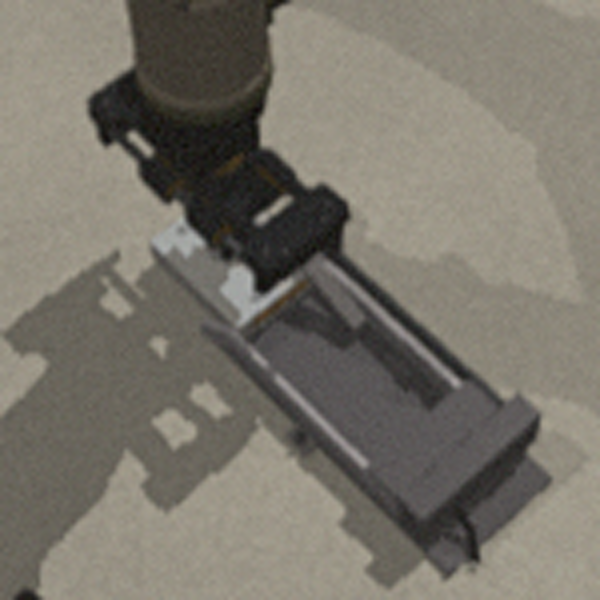

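```bash
python3 -m jog '[[1,[0.3,0,0],0],[1,[0.6,0,0],0],[1,[0.9,0,0],0],[1,[1.2,0,0],0],[1,[1.5,0,0],0],[1,[1.8,0,0],0],[1,[2,0,0],0],[1,[2,0,0],0]]'
python3 - <<'E'
from h import *
want([.56,-.1124-.04*.048,.0466],.048)
E
python3 -m jog '[[1,[0.3,0,0],0],[1,[0.6,0,0],0],[1,[0.9,0,0],0],[1,[1.2,0,0],0],[1,[1.5,0,0],0],[1,[1.8,0,0],0],[1,[2,0,0],0],[1,[2,0,0],0]]'
python3 - <<'E'
from h import *
want([.58,-.1124-.02*.048,.0466],.048)
E
```

```text
clock: 9.73
eef_pos: [0.5408, -0.115, 0.0463]
tcp_rot: [[0.999, 0.048, 0.0], [0.048, -0.999, 0.0], [0.0, -0.0, -1.0]]
contact_force: [1.5, -1.2, -6.7]
opening: 0.0117
shift cm [ 1.92  0.02 -0.03] yaw 0.0 | now [ 0.5408 -0.115   0.0463] yaw 0.048 t 9.7333 F [ 1.5 -1.2 -6.7] op 0.0117
clock: 10.4
eef_pos: [0.5608, -0.114, 0.0464]
tcp_rot: [[0.999, 0.048, 0.001], [0.048, -0.999, 0.0], [0.001, -0.0, -1.0]]
contact_force: [-0.2, -1.8, -5.6]
opening: 0.012
shift cm [ 1.92  0.02 -0.02] yaw 0.0 | now [ 0.5608 -0.114   0.0464] yaw 0.0481 t 10.4 F [-0.2 -1.8 -5.6] op 0.012
```

Run:
```python
from h import *
p,d=manip.capture('scene'); cv2.imwrite('pics/scene5.png',p); crop('pics/scene5.png',220,190,120,120,5,'pics/f5.png')
want([.58,-.1124-.02*.048,.0466],.048)
```

```text
shift cm [ 1.92  0.02 -0.02] yaw -0.0 | now [ 0.5608 -0.1141  0.0464] yaw 0.048 t 10.45 F [ 0.8 -1.5 -5.9] op 0.0117
```

View pics/f5.png

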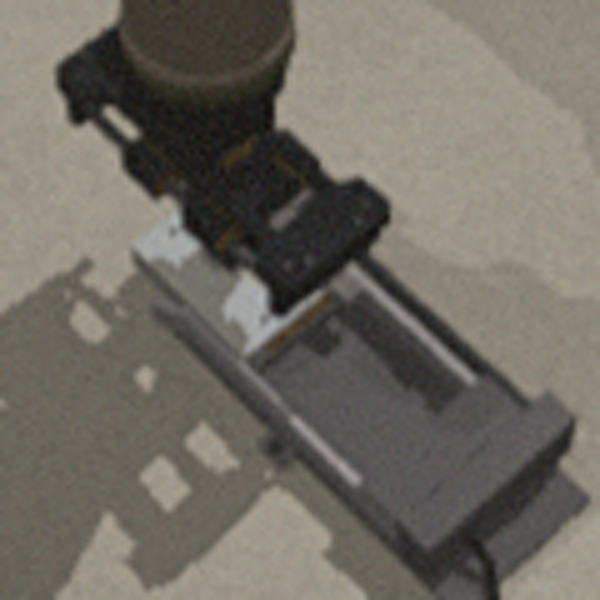

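```bash
python3 -m jog '[[1,[0.3,0.03,0],0],[1,[0.6,0.05,0],0],[1,[0.9,0.05,0],0],[1,[1.2,0.05,0],0],[1,[1.5,0.05,0],0],[1,[1.8,0.05,0],0],[1,[2.1,0.05,0],0],[1,[2.4,0.05,0],0],[1,[2.7,0.05,0],0],[1,[3,0.05,0],0],[1,[3,0.05,0],0]]'
python3 - <<'E'
from h import *
want([.62,-.1124+.02*.048,.0466],.048)
E
python3 -m jog '[[1,[0.3,0,0],0],[1,[0.6,0,0],0],[1,[0.9,0,0],0],[1,[1.2,0,0],0],[1,[1.5,0,0],0],[1,[1.8,0,0],0],[1,[2.1,0,0],0],[1,[2.4,0,0],0],[1,[2.7,0,0],0],[1,[3,0,0],0],[1,[3,0,0],0]]'
python3 - <<'E'
from h import *
want([.65,-.1124+.05*.048,.0466],.048)
E
```

```text
clock: 11.37
eef_pos: [0.591, -0.1129, 0.0464]
tcp_rot: [[0.999, 0.048, 0.001], [0.048, -0.999, 0.0], [0.001, -0.0, -1.0]]
contact_force: [1.2, 1.5, -5.7]
opening: 0.0122
shift cm [ 2.91 -0.01 -0.02] yaw 0.0 | now [ 0.591  -0.1129  0.0464] yaw 0.0482 t 11.3667 F [ 1.2  1.5 -5.7] op 0.0122
clock: 12.28
eef_pos: [0.6212, -0.1121, 0.0466]
tcp_rot: [[0.999, 0.048, 0.001], [0.048, -0.999, -0.001], [0.001, 0.001, -1.0]]
contact_force: [-0.2, 1.2, -5.3]
opening: 0.0119
shift cm [ 2.88 -0.07  0.  ] yaw -0.0 | now [ 0.6212 -0.1121  0.0466] yaw 0.048 t 12.2833 F [-0.2  1.2 -5.3] op 0.0119
```

```bash
python3 -m jog '[[1,[0.3,-0.02,0],0],[1,[0.6,-0.03,0],0],[1,[0.9,-0.03,0],0],[1,[1.2,-0.03,0],0],[1,[1.5,-0.03,0],0],[1,[1.8,-0.03,0],0],[1,[2.1,-0.03,0],0],[1,[2.4,-0.03,0],0],[1,[2.7,-0.03,0],0],[1,[2.9,-0.03,0],0],[1,[2.9,-0.03,0],0]]'
python3 - <<'E'
from h import *
want([.67,-.1124+.07*.048,.0466],.048)
p,d=manip.capture('scene'); cv2.imwrite('pics/scene6.png',p); crop('pics/scene6.png',220,190,120,120,5,'pics/f6.png')
p,d=manip.capture('top'); cv2.imwrite('pics/top6.png',p); crop('pics/top6.png',270,100,110,110,5,'pics/t6.png')
E
```

```text
clock: 13.2
eef_pos: [0.6497, -0.11, 0.0464]
tcp_rot: [[0.999, 0.048, 0.0], [0.048, -0.999, 0.0], [0.0, -0.0, -1.0]]
contact_force: [0.2, -0.1, -5.3]
opening: 0.012
shift cm [ 2.04  0.   -0.02] yaw 0.0 | now [ 0.6497 -0.11    0.0464] yaw 0.048 t 13.2 F [ 0.2 -0.1 -5.3] op 0.012
```

View pics/f6.png

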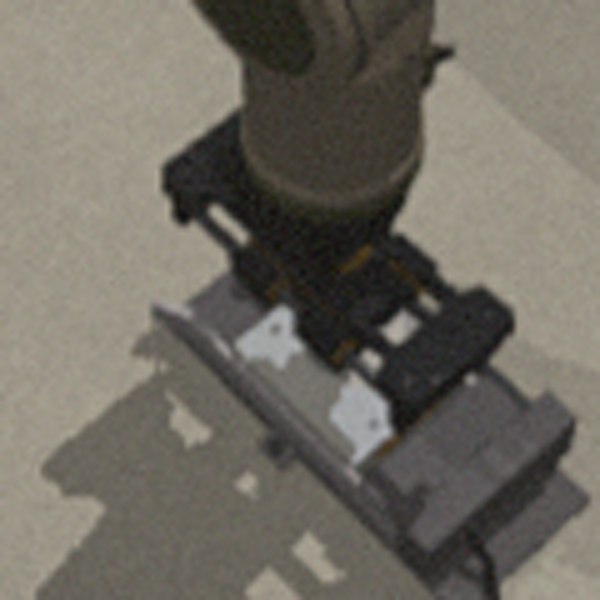

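View pics/t6.png

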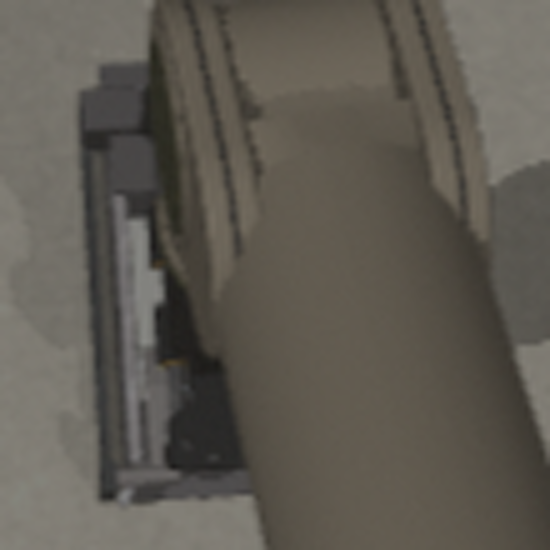

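```bash
python3 -m jog '[[1,[0.2,0,0.05],0],[1,[0.4,0,0.05],0],[1,[0.6,0,0.05],0],[1,[0.8,0,0.05],0],[1,[1.0,0,0.05],0],[1,[1.2,0,0.05],0],[1,[1.2,0,0.05],0],[1,[1.2,0,0.05],0]]'
python3 -c "
from h import *
want([.67,-.1124+.07*.048,.046],.048)"
python3 -m jog '[[1,[0.1,0,0],0],[1,[0.2,0,0],0],[1,[0.3,0,0],0],[1,[0.4,0,0],0],[1,[0.4,0,0],0],[1,[0.4,0,0],0]]'
python3 -c "
from h import *
want([.67,-.1124+.07*.048,.046],.048)"
```

```text
clock: 13.97
eef_pos: [0.6614, -0.1094, 0.0459]
tcp_rot: [[0.999, 0.048, 0.0], [0.048, -0.999, 0.0], [0.0, -0.0, -1.0]]
contact_force: [0.7, 0.0, -4.3]
opening: 0.0116
shift cm [ 0.86  0.01 -0.01] yaw 0.0 | now [ 0.6614 -0.1094  0.0459] yaw 0.048 t 13.9667 F [ 0.7  0.  -4.3] op 0.0116
clock: 14.47
eef_pos: [0.6652, -0.1093, 0.0458]
tcp_rot: [[0.999, 0.048, -0.0], [0.048, -0.999, -0.0], [-0.0, 0.0, -1.0]]
contact_force: [-1.1, -0.4, -4.5]
opening: 0.0119
shift cm [ 0.48 -0.   -0.02] yaw -0.0 | now [ 0.6652 -0.1093  0.0458] yaw 0.048 t 14.4667 F [-1.1 -0.4 -4.5] op 0.0119
```

```bash
python3 -m jog '[[1,[0.1,0,0],0],[1,[0.2,0,0],0],[1,[0.3,0,0],0],[1,[0.4,0,0],0],[1,[0.4,0,0],0],[1,[0.4,0,0],0]]'
python3 -c "
from h import *
want([.67,-.1124+.07*.048,.046],.048)"
python3 -m jog '[[1,[0.05,0,0],0],[1,[0.1,0,0],0],[1,[0.15,0,0],0],[1,[0.2,0,0],0],[1,[0.2,0,0],0],[1,[0.2,0,0],0]]'
python3 -c "
from h import *
want([.67,-.1124+.07*.048,.046],.048)
p,d=manip.capture('scene'); cv2.imwrite('pics/scene7.png',p); crop('pics/scene7.png',220,190,120,120,5,'pics/f7.png')
p,d=manip.capture('top'); cv2.imwrite('pics/top7.png',p); crop('pics/top7.png',270,120,60,90,6,'pics/t7.png')"
```

```text
clock: 14.97
eef_pos: [0.6692, -0.109, 0.0458]
tcp_rot: [[0.999, 0.048, 0.0], [0.048, -0.999, -0.0], [0.0, 0.0, -1.0]]
contact_force: [-2.3, -0.9, -4.3]
opening: 0.0119
shift cm [ 0.08  0.   -0.02] yaw 0.0 | now [ 0.6692 -0.109   0.0458] yaw 0.048 t 14.9667 F [-2.3 -0.9 -4.3] op 0.0119
clock: 15.47
eef_pos: [0.6712, -0.109, 0.0458]
tcp_rot: [[0.999, 0.048, 0.0], [0.048, -0.999, -0.0], [0.0, 0.0, -1.0]]
contact_force: [-2.6, 0.5, -3.6]
opening: 0.0119
shift cm [-0.12 -0.   -0.02] yaw -0.0 | now [ 0.6712 -0.109   0.0458] yaw 0.048 t 15.4667 F [-2.6  0.5 -3.6] op 0.0119
```

View pics/f7.png

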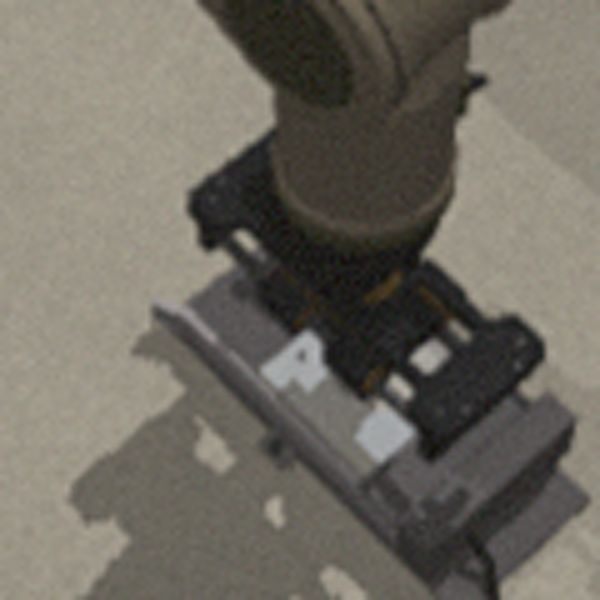

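View pics/t7.png

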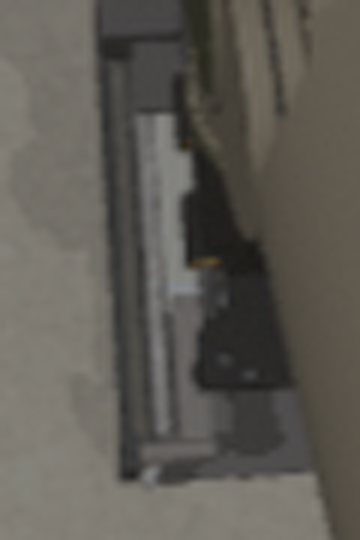

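```bash
python3 -m jog '[[1,[0.05,0,0],0],[1,[0.1,0,0],0],[1,[0.15,0,0],0],[1,[0.2,0,0],0],[1,[0.2,0,0],0],[1,[0.2,0,0],0]]'
python3 -m jog '[[1,[0.05,0,0],0],[1,[0.1,0,0],0],[1,[0.1,0,0],0],[1,[0.1,0,0],0]]'
python3 -c "
from h import *
want([.67,-.1124+.07*.048,.046],.048)
p,d=manip.capture('top'); cv2.imwrite('pics/top8.png',p); crop('pics/top8.png',270,120,60,90,6,'pics/t8.png')"
```

```text
clock: 16.07
eef_pos: [0.6732, -0.1089, 0.0458]
tcp_rot: [[0.999, 0.048, 0.0], [0.048, -0.999, -0.0], [0.0, 0.0, -1.0]]
contact_force: [-3.9, 0.9, -4.6]
opening: 0.0114
clock: 16.4
eef_pos: [0.6742, -0.1088, 0.0458]
tcp_rot: [[0.999, 0.048, 0.0], [0.048, -0.999, -0.0], [0.0, 0.0, -1.0]]
contact_force: [-3.8, 1.4, -4.1]
opening: 0.0116
shift cm [-0.42  0.   -0.02] yaw -0.0 | now [ 0.6742 -0.1088  0.0458] yaw 0.048 t 16.4 F [-3.8  1.4 -4.1] op 0.0116
```

View pics/t8.png

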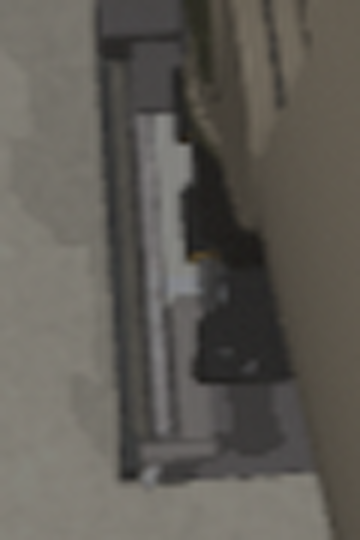

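```bash
cat >> h.py <<'E'
def catch(n="top",d=None):
    if d is None: p,d=manip.capture(n); cv2.imwrite("pics/last_%s.png"%n,p)
    Q=cloud(n,d).reshape(-1,3)-[0,0,.0005 if n=="top" else -.0016]
    a=np.array([np.cos(.048),np.sin(.048)]);b=np.array([-a[1],a[0]])
    s=(Q[:,:2]-[.6,-.1124])@a;t=(Q[:,:2]-[.6,-.1124])@b
    for s0 in np.arange(-.04,.06,.004):
        m=(s>s0)&(s<s0+.004)&(t>.026)&(t<.036)&(Q[:,2]<.07); print("%.0f:%.1f(%d)"%(1e3*(s0+.002),1e3*np.median(Q[m,2]) if m.any() else -1,m.sum()),end=" ")
    print()
E
python3 - <<'E'
from h import *
catch("top",np.load("top0.npy")); catch(); want([.67,-.109,.046],.048)
E
```

```text
-38:39.1(9) -34:42.6(5) -30:40.8(5) -26:39.6(4) -22:38.0(7) -18:32.9(5) -14:35.8(8) -10:32.0(3) -6:31.4(4) -2:29.8(7) 2:28.7(4) 6:25.8(6) 10:25.6(6) 14:23.1(5) 18:22.8(5) 22:17.5(3) 26:18.6(5) 30:16.2(3) 34:2.1(5) 38:2.2(6) 42:5.3(4) 46:1.8(5) 50:2.5(4) 54:3.9(6) 58:3.0(5) 
-38:39.1(10) -34:45.2(5) -30:41.7(5) -26:42.3(5) -22:39.4(7) -18:42.9(5) -14:40.9(7) -10:39.4(5) -6:40.3(5) -2:37.5(2) 2:37.1(3) 6:38.8(4) 10:39.2(4) 14:36.5(4) 18:36.9(6) 22:34.8(3) 26:36.2(8) 30:37.4(4) 34:29.6(4) 38:29.5(7) 42:29.1(5) 46:30.1(5) 50:27.8(4) 54:29.3(2) 58:27.6(4) 
shift cm [-0.42 -0.01 -0.02] yaw -0.0 | now [ 0.6742 -0.1089  0.0458] yaw 0.048 t 16.5 F [-4.  -0.3 -3.8] op 0.0118
```

```bash
python3 -m jog '[[1,[0.05,0,0],0],[1,[0.1,0,0],0],[1,[0.1,0,0],0],[1,[0.1,0,0],0]]'
python3 -c "
from h import *
catch()"
python3 -m jog '[[1,[0.05,0,0],0],[1,[0.1,0,0],0],[1,[0.1,0,0],0],[1,[0.1,0,0],0]]'
python3 -c "
from h import *
catch();want([.67,-.109,.046],.048)"
```

```text
clock: 16.83
eef_pos: [0.6752, -0.1088, 0.0458]
tcp_rot: [[0.999, 0.048, 0.0], [0.048, -0.999, -0.0], [0.0, 0.0, -1.0]]
contact_force: [-4.3, 0.7, -4.2]
opening: 0.0117
-38:40.1(10) -34:45.1(6) -30:40.6(5) -26:42.7(7) -22:39.5(5) -18:42.8(5) -14:39.9(7) -10:41.2(4) -6:37.6(4) -2:40.7(2) 2:36.4(3) 6:38.1(2) 10:37.0(5) 14:36.1(4) 18:37.4(6) 22:37.1(3) 26:35.8(8) 30:36.6(4) 34:28.9(3) 38:32.3(7) 42:28.2(5) 46:30.3(8) 50:27.5(4) 54:30.1(3) 58:27.8(3) 
clock: 17.22
eef_pos: [0.6762, -0.1087, 0.0458]
tcp_rot: [[0.999, 0.048, 0.0], [0.048, -0.999, -0.0], [0.0, 0.0, -1.0]]
contact_force: [-3.4, 0.7, -5.0]
opening: 0.0118
-38:40.7(9) -34:44.4(7) -30:42.1(4) -26:41.9(6) -22:39.8(6) -18:41.8(7) -14:41.9(5) -10:40.2(6) -6:37.3(6) -2:38.8(2) 2:37.6(4) 6:36.8(2) 10:39.1(6) 14:35.7(3) 18:34.4(6) 22:33.3(3) 26:34.1(6) 30:33.8(5) 34:29.5(3) 38:30.1(7) 42:28.7(5) 46:29.6(6) 50:29.4(6) 54:30.0(2) 58:26.7(4) 
shift cm [-0.61 -0.   -0.02] yaw -0.0 | now [ 0.6761 -0.1087  0.0458] yaw 0.048 t 17.2667 F [-4.8  0.1 -3.6] op 0.0113
```

```bash
python3 -m jog '[[1,[0.04,0,0],0],[1,[0.07,0,0],0],[1,[0.07,0,0],0],[1,[0.07,0,0],0],[1,[0.07,0,0],0]]'
python3 -c "
from h import *
catch();want([.67,-.109,.046],.048)"
```

```text
clock: 17.68
eef_pos: [0.6768, -0.1087, 0.0459]
tcp_rot: [[0.999, 0.048, -0.0], [0.048, -0.999, -0.0], [-0.0, 0.0, -1.0]]
contact_force: [-4.9, -0.6, -3.0]
opening: 0.0116
-38:38.7(9) -34:44.1(6) -30:41.8(4) -26:41.5(4) -22:38.0(8) -18:36.6(4) -14:36.8(8) -10:31.1(4) -6:31.6(3) -2:30.4(6) 2:29.3(3) 6:27.2(4) 10:25.8(3) 14:23.3(3) 18:23.9(5) 22:18.4(4) 26:19.9(6) 30:14.8(2) 34:19.7(12) 38:28.0(7) 42:28.0(5) 46:28.5(5) 50:27.6(7) 54:27.1(3) 58:28.0(4) 
shift cm [-0.68 -0.   -0.02] yaw 0.0 | now [ 0.6768 -0.1087  0.0458] yaw 0.048 t 17.7333 F [-5.3  0.6 -3.4] op 0.0118
```

```bash
python3 -m jog '[[1,[-0.05,0,0.03],0],[1,[-0.1,0,0.06],0],[1,[-0.15,0,0.09],0],[1,[-0.2,0,0.1],0],[1,[-0.25,0,0.1],0],[1,[-0.3,0,0.1],0],[1,[-0.3,0,0.1],0],[1,[-0.3,0,0.1],0]]'
python3 -c "
from h import *
catch();want([.67,-.109,.046],.048)"
```

```text
clock: 18.4
eef_pos: [0.6739, -0.1089, 0.0449]
tcp_rot: [[0.999, 0.048, 0.0], [0.048, -0.999, -0.0], [0.0, 0.0, -1.0]]
contact_force: [-4.0, -0.3, -3.0]
opening: 0.0116
-38:41.4(10) -34:44.9(4) -30:41.3(7) -26:38.5(4) -22:39.4(8) -18:36.6(4) -14:35.6(7) -10:33.1(4) -6:31.2(3) -2:28.7(6) 2:30.4(3) 6:28.2(3) 10:24.9(5) 14:22.7(2) 18:21.0(6) 22:21.3(3) 26:20.4(4) 30:21.7(10) 34:27.3(5) 38:28.1(6) 42:29.8(6) 46:28.0(6) 50:28.4(4) 54:28.6(3) 58:25.5(3) 
shift cm [-0.39 -0.01 -0.11] yaw -0.0 | now [ 0.6739 -0.1089  0.0449] yaw 0.048 t 18.45 F [-3.4 -0.6 -2.6] op 0.0115
```

```bash
python3 -m jog '[[1,[-0.03,0,0.03],0],[1,[-0.05,0,0.05],0],[1,[-0.05,0,0.07],0],[1,[-0.05,0,0.07],0],[1,[-0.05,0,0.07],0]]'
python3 -c "
from h import *
want([.67,-.109,.046],.048)"
```

```text
clock: 18.87
eef_pos: [0.6738, -0.1089, 0.0447]
tcp_rot: [[0.999, 0.048, 0.001], [0.048, -0.999, -0.0], [0.001, 0.0, -1.0]]
contact_force: [-4.5, -0.2, 4.3]
opening: 0.012
shift cm [-0.38 -0.01 -0.13] yaw -0.0 | now [ 0.6738 -0.1089  0.0447] yaw 0.0479 t 18.8667 F [-4.5 -0.2  4.3] op 0.012
```

```bash
python3 -m jog '[[1,[0,0,-0.03],0],[1,[0,0,-0.04],0],[1,[-0.05,0,-0.04],0],[1,[-0.1,0,-0.04],0],[1,[-0.1,0,-0.04],0],[1,[-0.1,0,-0.04],0]]'
python3 -c "
from h import *
catch();want([.67,-.109,.046],.048)"
```

```text
clock: 19.37
eef_pos: [0.6726, -0.1089, 0.0447]
tcp_rot: [[0.999, 0.048, 0.001], [0.048, -0.999, -0.0], [0.001, 0.0, -1.0]]
contact_force: [-0.3, -0.1, -0.6]
opening: 0.011
-38:38.8(10) -34:46.9(8) -30:39.9(5) -26:40.0(4) -22:36.6(8) -18:38.4(4) -14:34.0(6) -10:31.9(4) -6:32.3(2) -2:28.8(6) 2:28.2(2) 6:27.2(5) 10:24.3(4) 14:22.3(3) 18:21.4(6) 22:18.3(4) 26:20.6(6) 30:26.1(8) 34:28.0(4) 38:29.6(6) 42:27.5(6) 46:27.0(5) 50:28.1(5) 54:27.4(2) 58:28.6(4) 
shift cm [-0.27 -0.   -0.13] yaw -0.0 | now [ 0.6727 -0.1089  0.0447] yaw 0.048 t 19.4167 F [ 0.7 -0.6  1.4] op 0.012
```

```bash
python3 -m jog '[[0.55,[0,0,0],0],[0.4,[0,0,0],0],[0.4,[0,0,0],0],[0.4,[0,0,0],0],[0.4,[0,0,0],0],[0.4,[0,0,0],0],[0.4,[0,0,0],0]]'
python3 -m jog '[[0.4,[0,0,-0.5],0],[0.4,[0,0,-1.5],0],[0.4,[0,0,-3],0],[0.4,[0,0,-6],0],[0.4,[0,0,-9],0],[0.4,[0,0,-12],0],[0.4,[0,0,-15],0],[0.4,[0,0,-15],0],[0.4,[0,0,-15],0]]'
python3 -c "
from h import *
catch();want([.5,.1,.2],.048)"
```

```text
clock: 20.0
eef_pos: [0.6724, -0.1089, 0.0446]
tcp_rot: [[0.999, 0.048, 0.0], [0.048, -0.999, -0.0], [0.0, 0.0, -1.0]]
contact_force: [-0.7, -0.5, -1.1]
opening: 0.0261
clock: 20.75
eef_pos: [0.6736, -0.1087, 0.1985]
tcp_rot: [[0.999, 0.048, 0.005], [0.048, -0.999, -0.001], [0.005, 0.001, -1.0]]
contact_force: [0.6, -0.2, -0.6]
opening: 0.0262
-38:40.0(10) -34:44.4(7) -30:40.1(4) -26:38.8(4) -22:37.2(8) -18:35.8(5) -14:35.6(5) -10:32.1(6) -6:34.3(3) -2:28.7(8) 2:26.9(4) 6:28.0(7) 10:23.0(5) 14:23.3(4) 18:22.4(5) 22:19.9(4) 26:19.3(4) 30:26.8(7) 34:27.8(5) 38:29.6(7) 42:27.2(5) 46:27.8(6) 50:26.5(6) 54:28.2(4) 58:28.0(8) 
shift cm [-16.25 -21.69  -0.43] yaw -0.0 | now [ 0.6727 -0.1089  0.1962] yaw 0.048 t 20.8 F [-0.9  0.2 -0.6] op 0.0262
```

Move the arm aside for a clear view.

```bash
python3 -m jog '[[0.4,[-4,-4,0],0],[0.4,[-8,-8,0],0],[0.4,[-12,-12,0],0],[0.4,[-16,-15,0],0],[0.4,[-16,-18,0],0],[0.4,[-16,-22,0],0],[0.4,[-16,-22,0],0],[0.4,[-16,-22,0],0]]'
python3 - <<'E'
from h import *
P,d=manip.capture("top"); cv2.imwrite("pics/top9.png",P); catch("top",d)
p,ds=manip.capture("scene"); cv2.imwrite("pics/scene9.png",p)
crop("pics/top9.png",280,105,60,105,5.5,"pics/t9.png"); crop("pics/scene9.png",240,215,110,100,5,"pics/f9.png")
Q=cloud("top",d)[105:205,280:345].reshape(-1,3)
a=np.array([np.cos(.048),np.sin(.048)]);b=np.array([-a[1],a[0]])
r=Q[(Q[:,2]>.06)&(Q[:,2]<.08)]; c=r.mean(0); v=(c[:2]-[.6,-.1124]); print(len(r),c,"bay x of rib %.4f y %.4f"%(v@a-.0805,v@b)); print(cv2.minAreaRect((r[:,:2]*1000).astype(np.float32)))
want([.5,.1,.2],.048)
E
```

```text
clock: 21.47
eef_pos: [0.499, 0.1097, 0.1945]
tcp_rot: [[0.998, 0.057, -0.001], [0.057, -0.998, 0.001], [-0.001, -0.001, -1.0]]
contact_force: [0.2, 1.5, 0.7]
opening: 0.0262
-38:40.4(9) -34:45.3(5) -30:42.1(5) -26:41.2(4) -22:38.1(8) -18:36.2(4) -14:35.3(6) -10:32.3(6) -6:30.9(3) -2:29.6(7) 2:27.7(4) 6:26.6(6) 10:24.6(6) 14:25.3(4) 18:21.1(6) 22:19.5(3) 26:19.9(6) 30:27.4(8) 34:26.7(5) 38:28.0(6) 42:27.5(6) 46:29.1(6) 50:26.6(6) 54:27.2(5) 58:27.1(7) 
63 [ 0.66989356 -0.10857351  0.06829686] bay x of rib -0.0105 y 0.0005
((670.1011352539062, -108.33720397949219), (12.26328182220459, 29.715511322021484), 5.738526821136475)
shift cm [-0.14  0.39 -0.59] yaw 0.003 | now [0.5012 0.1039 0.1941] yaw 0.0506 t 21.5667 F [-0.1 -0.3 -0.7] op 0.0263
```

View pics/t9.png

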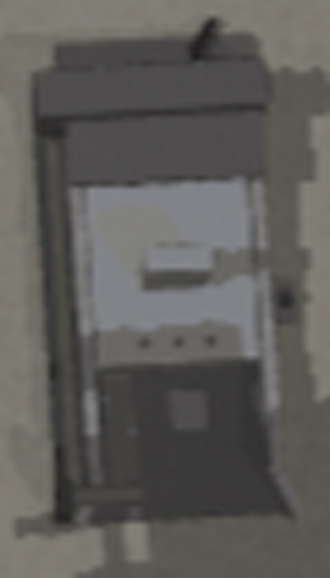

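View pics/f9.png

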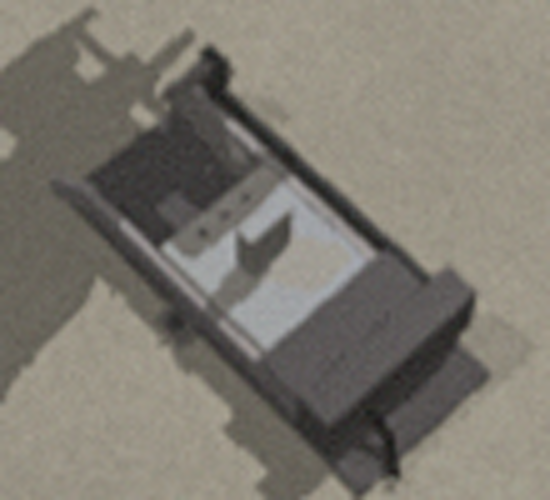

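View pics/scene9.png

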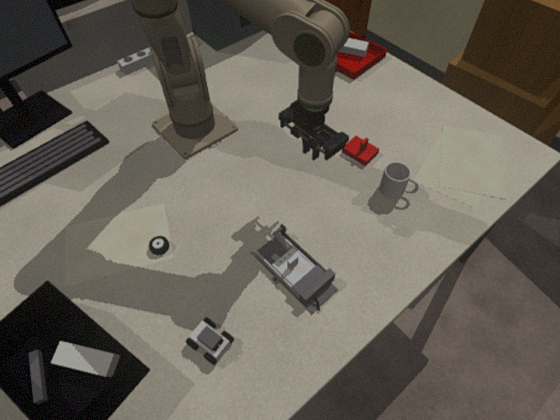

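```bash
python3 -m jog '[[0.4,[0,0,0],0],[0.4,[0,0,0],0],[0.4,[0,0,0],0],[0.4,[0,0,0],0]]'; python3 -c "
from plant import manip
manip.sign_off()"
```

```text
clock: 21.9
eef_pos: [0.5022, 0.1022, 0.1943]
tcp_rot: [[0.999, 0.046, -0.0], [0.046, -0.999, 0.0], [-0.0, -0.0, -1.0]]
contact_force: [0.8, -0.5, 0.6]
opening: 0.0262
the job is handed in; nothing more can be done
```

The battery pack is in the charging bay, held by the catch, and I handed the job in at about 21.9 s. No verdict was reported.

- **Sequence:** I pinched the white pack's rib and slid it in nose first. Its own front edge lifted the catch, and I pressed in steps of 1 mm or less near the end until the catch dropped. Then I eased it back onto the catch, set it on the floor, opened the fingers slightly and moved the arm away.
- **Forces:** The highest reading while pressing in was about 5 N along the way in. While setting it down I bore on the floor with about 9 N for a moment, against the 20 N limit. These were read at the end of each move, so any shorter peak would not show.
- **Last checks:**
  - By the top camera the rib stands at about x = -10.5 mm, y = +0.5 mm in the bay, with the roof over the nose.
  - The catch's height profile matches its fully-down one from the start, so it is down behind the pack.
  - The wheel, mug and car look unmoved in the last scene picture; I did not measure them again.
- **Disagreement:** The two cameras differ by about 3–4 mm in x. I used the top camera, which matched the arm's own position at the grasp.

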